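# Make up the viewing station: three specimens and the lens

## Task

Set up the viewing station for the next class: one amber specimen block is already in the blue tray, so add amber blocks until the tray holds exactly three, each lying flat on the tray floor, and leave the spare amber block and the green block where they are on the bench. Seat the magnifier lens, glass up, between the three posts of its stand so that it bears on all three brass pads and cannot rock. Set the pieces down rather than dropping them, leave the rack, dish and marker undisturbed, and let go of everything.

Things in the scene. Friction and masses are not known exactly. Their poses are not given: they have to be found in the camera images.
- tray: shallow blue tray fixed on the bench; origin at the centre of its floor, level with the bench top (z = 0 to 1 mm). Inside 120 mm along its x, 300 mm along its y; rim 6 mm thick, 12 mm high. Three blocks fit end to end along its y, 108 mm from centre to centre. One amber block lies in it at the start, within 15 mm of its middle each way, turned up to about 0.45 rad
- amber0_c (a point): amber resin specimen block with a black beetle on top, 40 mm along its x, 70 mm along its y, 36 mm high, about 120 g; point at its centre, 18 mm above its underside. One of the four amber blocks (any of them) starts in the tray, the other three lie flat on the bench in a row with the green one, between the tray and the robot
- amber1_c (a point): amber resin specimen block with a black beetle on top, 40 mm along its x, 70 mm along its y, 36 mm high, about 120 g; point at its centre, 18 mm above its underside. One of the four amber blocks (any of them) starts in the tray, the other three lie flat on the bench in a row with the green one, between the tray and the robot
- amber2_c (a point): amber resin specimen block with a black beetle on top, 40 mm along its x, 70 mm along its y, 36 mm high, about 120 g; point at its centre, 18 mm above its underside. One of the four amber blocks (any of them) starts in the tray, the other three lie flat on the bench in a row with the green one, between the tray and the robot
- amber3_c (a point): amber resin specimen block with a black beetle on top, 40 mm along its x, 70 mm along its y, 36 mm high, about 120 g; point at its centre, 18 mm above its underside. One of the four amber blocks (any of them) starts in the tray, the other three lie flat on the bench in a row with the green one, between the tray and the robot
- green_c (a point): pale green resin block with a leaf on top, same size as the amber ones (40 by 70 by 36 mm, x by y by z); point at its centre. Not wanted in the tray
- lens_c (a point): magnifier lens in a round black rim, 62 mm in diameter, 36 mm high, with a low clear glass dome standing 5 mm proud on top; about 220 g; point on its axis 18 mm above its underside. Stands on the bench at one side of the work, glass up; its z axis is the lens axis. Gripped across the upper part of its rim
- seat (a point): three-point lens stand (grey base 104 mm across, fixed on the bench on the side away from the lens): point on its axis at the pad tops, 60 mm above the bench, where the seated lens's underside rests (lens point then 18 mm higher). Three steel posts, 10 mm thick, 38.5 mm from the axis (2.5 mm clear of the rim), rise 7 mm above the pad tops, tapered over the last 6 mm
- pad0: brass ball pad of the lens stand, one of three alike at 24 mm from the axis, 120 degrees apart (this one on its own +x side); origin at the centre of the stand's underside on the bench; pad top 60 mm up
- pad1: brass ball pad of the lens stand, one of three alike at 24 mm from the axis, 120 degrees apart (this one on its own +x side); origin at the centre of the stand's underside on the bench; pad top 60 mm up
- pad2: brass ball pad of the lens stand, one of three alike at 24 mm from the axis, 120 degrees apart (this one on its own +x side); origin at the centre of the stand's underside on the bench; pad top 60 mm up
- rack_c (a point): bystander: wooden test-tube rack with tubes, 70 by 200 mm, 146 mm high; point at its centre 70 mm up
- dishes_c (a point): bystander: closed glass dish with white contents, 94 mm in diameter, 34 mm high; point at its centre 17 mm up. (Farther to the left a white microscope, 0.4 m high, stands fixed about 0.63 m left of the robot, 0.4 m ahead of it.)
- marker_c (a point): bystander: green marker pen lying down, 20 by 140 by 20 mm; point at its centre 10 mm up
Not all that is in view belongs to the job. Of the things that look like the part that bears green_c, the smallest one is meant. Of the things that look like the part that bears lens_c, take the one that is farthest to the robot's right at the start.

How it is judged:
By the outcome, as a careful person would: the job done as asked, in the order asked, and still so for the second after the job is handed in, with the robot touching nothing.
It also fails if it takes over 69 s, if anything falls off the work surface, if the arm or the gripper's body presses on something with over 40 N, if the wrist force passes 120 N, or if a joint passes its speed limit or range.

## Robot

A 7-joint arm with a two-finger parallel gripper is mounted at the origin on the work surface. World frame = base frame: x ahead of the robot, y to its left, z up, the work surface at z = 0. Lengths are in m, angles in rad, forces in N, time in s.
With the tool pointing down it reaches from about 0.425 to 1.025 m from the base axis. Payload 9.4 kg.
Tool frame: the origin (TCP) lies on the centre line of the jaws, within the pads' length; the fingertips stand 11 mm ahead of it and the grasp point (between the pads) lies 8 mm behind it; z points along the fingers, y is the line along which they close (so a half turn about z gives the same grasp; the last joint's range is limited). The gripper opens to 85 mm and grips with 20 to 120 N. Pads are 22 mm wide; open, the fingers measure 114 mm over their backs; the gripper's body (76 mm by 85 mm) begins 54 mm behind the grasp point. The pads swing forward as they close: fully open they stand 13 mm farther back than shut.
Start: joints at [1.228, 0.599, -0.003, 1.599, 0.002, 0.943, -0.08], TCP at [0.19, -0.7, 0.219] pointing down, gripper open.
Joint ranges: [-2.57, 2.57], [-0.35, 1.97], [-1.29, 1.29], [0.11, 2.56], [-1.05, 4.19], [0.11, 1.86], [-2.63, 2.63]. Speed limits (rad/s): [2.22, 2.22, 3.01, 3.01, 3.14, 3.14, 3.14].

## Interface

Orientations are given as a rotation vector (axis times angle).
In Python, from bench import robot gives the robot as it stands.
- The arm moves only by the tool send_rows, never from a script. Its argument "commands" is a list of rows, each a list of 5 numbers: the opening, from 0 (shut) to 1 (fully open), then the shift along the tool's x, y, z in mm, then the turn about the tool's z in degrees. A call has 1 to 8 rows; each row is the pose to reach, as a shift and turn from the pose commanded when the call began, along the tool's axes at that moment; what a row does not reach only later rows make up. A row lasts 1/12 s, in which the tool goes at most 41.7 mm and 7.16 degrees, less where a joint would pass 70% of its speed; a pose out of reach is approached as far as the arm can. A call with a gripper value outside its range is refused whole. The fingers move at their own pace and stop on an object; "newtons" is the grip in N (left out, the last holds). Time passes only in rows, so rows that repeat a pose let the fingers close. It gives the time, the measured TCP pose, the force, the opening and the grip force at its end, in the units of the state.
- robot.observe(): the state, without advancing time (a new reading comes with each control period).
- robot.read_camera(name): name is "side" or "top"; returns (picture, depth): 400x640x3 uint8, red, green, blue; 400x640 float32, m along the optical axis (not along the pixel's ray), 0 where there is no reading.
- robot.calibration(name): a dict with "mtx" (3x3 intrinsics, pixels), "extrinsics" (4x4, takes a point from camera to world coordinates). Camera axes: x right, y down, z forward; pixel columns grow to the right and rows downward; lengths in m; the calibration is good to about 2 mm. A picture is of the moment at which its call begins. calibration takes no time and is no camera call.
- robot.finish_job(): hands the job in; it is judged then, once.
Trained networks look in the newest picture that a camera, given by its name, has taken for a name from the list of things; names that differ only in an ending like _2 or _b are one class to them, and where a whole thing is asked for, a point or a joint stands for the part that bears it (a point fixed in the world has none). Each returns a list of dicts, best first, with "conf" (0 to 1); they miss things now and then, are a little off and sometimes report something else, mostly with a low value. They report only what shows in the picture. A call takes as long as a camera call. They do not tell look-alikes from the thing itself.
- robot.recognise(camera, thing): "at" ([x, y, z] in m, in the coordinates of the camera as it stood for that picture, good to about 4 mm: the middle of the surface that is visible of it).
The state is a dict: "t": time; "joint_positions": joint angles; "joint_vel": joint speeds; "tau": joint torques, N m; "position": TCP position; "ee_rot": TCP orientation; "ft_force": force on the tool from outside, world axes, zero at the start; "moment": the same for the moment, N m; "finger_gap": finger opening in m; "finger_force": force on a finger pad.
Only numpy, scipy, OpenCV 4.12 (cv2) and the standard library are available. Lean on these libraries where they do the work, as an engineer would, in place of code of your own. Each camera call takes 0.05 s, during which the arm holds its last target. There are 200 camera calls.

## Working session

There is one attempt and no reset: what is moved stays moved. The work goes in short steps, Python scripts to look and compute and a tool call to move; the robot and the scene stay as the last step left them, time stands still between calls to the robot, and variables do not carry over. Pictures are saved under pics/ and viewed, at most 10 in all, crops included, and the job is handed in when it is done.

Besides the shell and the picture viewer there is one more tool, called after "Call:" as name(argument=value, ...) on one line, values as JSON. send_rows: Moves the arm, as the interface text tells. Its arguments: {"type":"object","properties":{"commands":{"type":"array"},"newtons":{"type":"number"}},"required":["commands"]}

```bash
mkdir -p pics; cat > h.py <<'E'
import numpy as np, cv2
from bench import robot
from scipy.spatial.transform import Rotation as R
def cloud(c,d):
    k=robot.calibration(c); M=np.array(k['mtx']);T=np.array(k['extrinsics'])
    v,u=np.indices(d.shape)
    P=np.stack([(u-M[0,2])/M[0,0]*d,(v-M[1,2])/M[1,1]*d,d],-1)
    W=P@T[:3,:3].T+T[:3,3]; W[d==0]=np.nan; return W
def w(c,p):
    T=np.array(robot.calibration(c)['extrinsics']); return T[:3,:3]@np.array(p)+T[:3,3]
def px(c,p):
    k=robot.calibration(c); T=np.linalg.inv(np.array(k['extrinsics'])); q=np.array(k['mtx'])@(T[:3,:3]@p+T[:3,3]); return q[:2]/q[2]
def save(n,im): cv2.imwrite('pics/'+n+'.png',np.ascontiguousarray(im[...,::-1]))
E
python3 - <<'E'
from h import *
for c in ['top','side']:
    im,d=robot.read_camera(c); save(c+'0',im); np.savez(c+'0.npz',im=im,d=d)
    print(c,np.round(robot.calibration(c)['extrinsics'],3).tolist(),np.round(robot.calibration(c)['mtx'],1).tolist())
for t in ['amber0_c','green_c','lens_c','seat','pad0','tray']:
    for r in robot.recognise('top',t): p=w('top',r['at']);print(t,round(r['conf'],2),p.round(3),px('top',p).round())
print(robot.observe())
E
```

```text
top [[0.008, -0.988, 0.152, 0.407], [-1.0, -0.006, 0.01, 0.03], [-0.009, -0.152, -0.988, 1.178], [0.0, 0.0, 0.0, 1.0]] [[445.9, 0.0, 310.0], [0.0, 445.9, 198.7], [0.0, 0.0, 1.0]]
side [[-0.891, -0.339, 0.303, 0.144], [-0.454, 0.679, -0.577, 0.8], [-0.01, -0.652, -0.758, 1.098], [0.0, 0.0, 0.0, 1.0]] [[492.7, 0.0, 319.6], [0.0, 492.7, 195.7], [0.0, 0.0, 1.0]]
amber0_c 0.58 [0.439 0.058 0.034] [303. 255.]
amber0_c 0.36 [0.433 0.34  0.04 ] [192. 256.]
green_c 0.96 [0.446 0.185 0.034] [254. 252.]
green_c 0.78 [0.566 0.201 0.047] [248. 204.]
green_c 0.62 [0.325 0.159 0.049] [262. 300.]
lens_c 0.81 [0.434 0.341 0.038] [192. 256.]
lens_c 0.77 [0.437 0.447 0.033] [151. 254.]
seat 0.7 [ 0.478 -0.323  0.003] [449. 241.]
seat 0.6 [ 0.43  -0.19   0.037] [401. 259.]
pad0 0.64 [0.448 0.187 0.033] [253. 251.]
tray 0.56 [ 0.615 -0.048  0.002] [344. 189.]
{'t': 0.4, 'joint_positions': array([ 1.2282978 ,  0.5994019 , -0.0024995 ,  1.59946513,  0.00179132,
        0.94292052, -0.07980364]), 'joint_vel': array([ 9.95302134e-04, -2.53278365e-03, -8.34731162e-06, -6.43166192e-04,
        1.09055882e-03,  1.27371931e-03, -9.01863391e-04]), 'tau': array([-3.02054825e-03, -7.75395441e+01,  1.56092886e+00, -2.58032173e+01,
        1.22442999e-02,  3.97118813e-03, -1.96432677e-05]), 'position': array([ 0.19041957, -0.69949153,  0.21927778]), 'ee_rot': array([-3.11370861e+00, -4.16283274e-01,  1.24370840e-04]), 'ft_force': array([-0.34191487, -0.65254213, -0.13272883]), 'moment': array([ 0.04822112, -0.03876383,  0.01719124]), 'finger_force': 0.0, 'finger_gap': 0.08577461304610721}
```

View pics/top0.png

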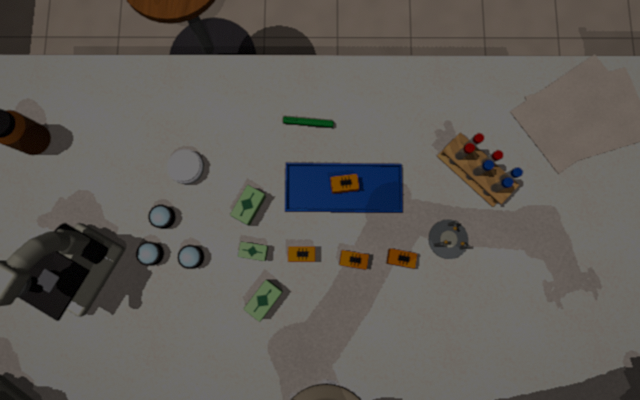

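View pics/side0.png

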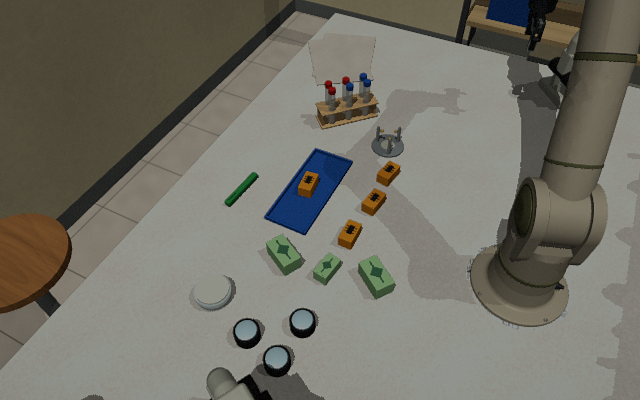

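Top view: the blue tray is at (344,188) with one amber block at (345,183). Loose ambers are at (302,254), (354,259) and (403,258), and the stand is at (449,239).
- **Green look-alikes:** (248,204), (253,251) and (262,300). The smallest is (253,251).
- **Lens look-alikes:** (162,216), (150,253) and (190,257). The farthest right (lowest y) is (190,257).

Next I'll measure these and check the choice in one crop.

```bash
python3 - <<'E'
from h import *
f=np.load('top0.npz'); im,d=f['im'],f['d']; W=cloud('top',d)
hsv=cv2.cvtColor(im,cv2.COLOR_RGB2HSV)
def comp(m,name,zlo,zhi,mn=30):
    m=(m&(W[...,2]>zlo)&(W[...,2]<zhi)).astype(np.uint8)
    n,L,s,_=cv2.connectedComponentsWithStats(m)
    for i in range(1,n):
        if s[i,4]<mn: continue
        q=W[L==i]; r=cv2.minAreaRect((q[:,:2]*1000).astype(np.float32))
        print(name,s[i,4],'px',(s[i,:2]+s[i,2:4]/2).tolist(),'rect c',np.round(r[0],1),'size',np.round(r[1],1),'ang',round(r[2],1),'zmed',q[:,2].__class__(0) if 0 else np.median(q[:,2]).round(4))
H,S,V=hsv[...,0],hsv[...,1],hsv[...,2]
reg=np.zeros(d.shape,bool); reg[90:330,120:540]=1
comp(reg&(H<25)&(S>120),'amb',.028,.045)
# all raised things by height only
comp(reg,'any',.028,.05)
comp(reg&(H>100)&(H<130)&(S>150),'tray',-.006,.03,200)
comp(reg,'hi',.057,.075,3)
comp(reg,'stand',.006,.057,30) if 0 else None
for z in (.0,.01,.02): print(np.nanmedian(W[300:330,400:500,2]));break
cv2.imwrite('pics/crop.png',cv2.hconcat([cv2.resize(im[190:290,135:315],None,fx=3.3,fy=3.3)[...,::-1].copy(),cv2.resize(im[215:265,425:475],(200,330))[...,::-1].copy()]))
E
```

```text
amb 374 px [345.0, 183.0] rect c [626.5 -48.5] size [39.9 69.6] ang 7.9 zmed 0.0355
amb 406 px [302.0, 254.0] rect c [441.6  62.3] size [38.2 69. ] ang 0.4 zmed 0.0357
amb 390 px [402.5, 258.5] rect c [ 432.2 -194.2] size [70.2 38.5] ang 79.4 zmed 0.0356
amb 394 px [354.5, 260.0] rect c [427.6 -71.7] size [70.2 38.5] ang 81.0 zmed 0.0354
any 927 px [185.0, 166.0] rect c [670.3 374.1] size [90.4 93.2] ang 0.2 zmed 0.0337
any 413 px [345.0, 183.0] rect c [627.4 -48.7] size [41.3 69.9] ang 7.2 zmed 0.0355
any 695 px [248.0, 205.0] rect c [566.9 202.6] size [54.3 91.6] ang 61.3 zmed 0.0463
any 459 px [161.0, 216.0] rect c [536.3 428.6] size [60.5 60.2] ang 32.1 zmed 0.0375
any 474 px [149.0, 253.5] rect c [440.5 454. ] size [60.4 60.3] ang 62.5 zmed 0.0375
any 436 px [253.0, 251.0] rect c [448.  187.4] size [70.1 39.9] ang 81.0 zmed 0.0359
any 471 px [190.5, 256.5] rect c [433.1 347.8] size [61.2 60.5] ang 20.3 zmed 0.0377
any 444 px [302.0, 254.0] rect c [441.6  62.3] size [38.2 69. ] ang 0.4 zmed 0.0357
any 442 px [403.0, 258.5] rect c [ 432.8 -194.9] size [71.3 39.9] ang 79.3 zmed 0.0
[... 166 characters left out ...]
 0.0465
tray 4946 px [343.5, 187.5] rect c [618.4 -46.6] size [129.6 308.4] ang 0.1 zmed 0.0008
hi 1400 px [481.5, 168.0] rect c [ 663.  -393.6] size [199.7  71.7] ang 46.0 zmed 0.0605
hi 15 px [456.5, 222.5] rect c [ 522.4 -324.6] size [9.2 8.7] ang 45.2 zmed 0.0611
hi 5 px [455.5, 228.5] rect c [ 507.8 -323.7] size [5.6 4.1] ang 64.4 zmed 0.0585
hi 7 px [446.0, 241.5] rect c [ 475.4 -297.8] size [6.2 5.4] ang 63.7 zmed 0.059
hi 10 px [463.0, 243.0] rect c [ 470.1 -340.1] size [7.4 6.9] ang 25.1 zmed 0.0595
hi 14 px [442.0, 244.0] rect c [ 468.  -286.2] size [7.6 6.6] ang 0.0 zmed 0.0637
hi 15 px [468.5, 247.0] rect c [ 461.4 -351.6] size [9.  6.7] ang 64.9 zmed 0.062
-0.0005297219738830128
```

View pics/crop.png

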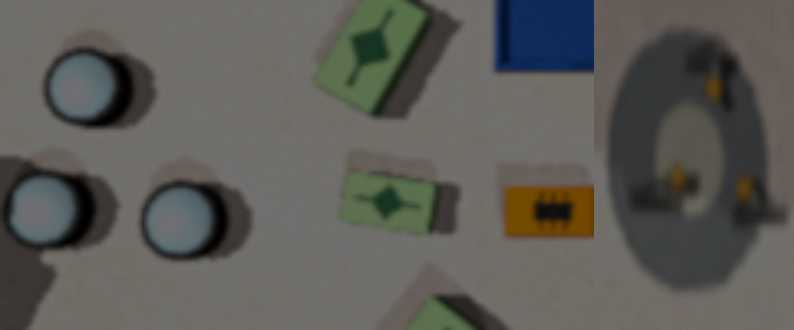

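The crop confirms the green block at (253,251) is the smallest and the lens at (190,257) is the rightmost. The stand's three posts and pads are also clear, with its axis at about (0.484, -0.321). The plan is to put amber A (0.4325, -0.1945) in the right slot and amber C (0.4416, 0.0623) in the left, then seat the lens.

Call:
send_rows(commands=[[1,366,-424,90,-64],[1,366,-424,90,-64],[1,366,-424,90,-64],[1,366,-424,90,-64],[1,366,-424,90,-64],[1,366,-424,90,-64],[1,366,-424,90,-64],[1,366,-424,90,-64]], newtons=40)

```text
t: 1.07
position: [0.333, -0.4011, 0.1666]
ee_rot: [2.527, 1.865, 0.0]
ft_force: [1.6, 0.1, 0.4]
finger_gap: 0.0854
finger_force: 0.0
```

```bash
cat >> h.py <<'E'
def go(x,y,z,yaw,verbose=1):
    o=robot.observe(); Rm=R.from_rotvec(o['ee_rot']).as_matrix()
    cy=np.degrees(np.arctan2(Rm[1,1],Rm[0,1])); t=-((yaw-cy+90)%180-90)
    print('t %.2f pos %s yaw %.2f gap %.4f tilt %.4f j7 %.2f F %s'%(o['t'],(o['position']*1000).round(1),cy,o['finger_gap'],Rm[2,2],o['joint_positions'][6],o['ft_force'].round(1)))
    print('-> row',(Rm.T@(np.array([x,y,z])-o['position']*1000)).round(1),'turn',round(t,1))
E
python3 -c "
from h import *
go(432.5,-194.5,120,-10.6)"
```

```text
t 1.07 pos [ 333.  -401.1  166.6] yaw -17.14 gap 0.0854 tilt -1.0000 j7 0.24 F [1.6 0.1 0.4]
-> row [226.7  34.2  46.5] turn -6.5
```

Call:
send_rows(commands=[[1,222,34,42,-6],[1,222,34,42,-6],[1,222,34,42,-6],[1,222,34,42,-6],[1,222,34,42,-6],[1,222,34,42,-6],[1,222,34,42,-6],[1,222,34,42,-6]])

```text
t: 1.73
position: [0.4322, -0.1999, 0.1244]
ee_rot: [-2.429, -1.992, 0.0]
ft_force: [-0.7, -0.2, -0.1]
finger_gap: 0.0855
finger_force: 0.0
```

```bash
python3 -c "
from h import *
go(432.5,-194.5,20,-10.6)"
```

```text
t 1.73 pos [ 432.2 -199.9  124.4] yaw -11.28 gap 0.0855 tilt -1.0000 j7 -0.17 F [-0.7 -0.2 -0.1]
-> row [  5.4  -0.8 104.4] turn -0.7
```

Call:
send_rows(commands=[[1,5,-1,35,0],[1,5,-1,70,0],[1,5,-1,92,0],[1,5,-1,104,0],[1,5,-1,104,0],[0.2,5,-1,104,0],[0.2,5,-1,104,0],[0.2,5,-1,104,0]])

```text
t: 2.4
position: [0.4319, -0.1969, 0.0216]
ee_rot: [2.432, 1.986, 0.001]
ft_force: [-0.3, -0.0, 0.4]
finger_gap: 0.0514
finger_force: 0.0
```

Call:
send_rows(commands=[[0.2,0,0,0,0],[0.2,0,0,0,0],[0.2,0,0,0,0],[0.2,0,0,0,0]])

```text
t: 2.73
position: [0.432, -0.1967, 0.0219]
ee_rot: [2.431, 1.986, 0.001]
ft_force: [-0.9, -1.1, 11.3]
finger_gap: 0.0372
finger_force: 38.8
```

```bash
python3 -c "
from h import *
go(618.4,-154.6,100,0.1)"
```

```text
t 2.73 pos [ 432.  -196.7   21.9] yaw -11.51 gap 0.0372 tilt -1.0000 j7 -0.28 F [-0.9 -1.1 11.3]
-> row [ 78.4 174.5 -77.8] turn -11.6
```

Call:
send_rows(commands=[[0.2,0,0,-25,0],[0.2,0,0,-55,0],[0.2,26,58,-78,-6],[0.2,52,98,-78,-11.6],[0.2,70,138,-78,-11.6],[0.2,78,165,-78,-11.6],[0.2,78,174.5,-78,-11.6],[0.2,78,174.5,-78,-11.6]])

```text
t: 3.4
position: [0.6248, -0.1525, 0.0999]
ee_rot: [2.214, 2.223, 0.009]
ft_force: [0.2, -0.5, -1.3]
finger_gap: 0.0361
finger_force: 40.1
```

Call:
send_rows(commands=[[0.2,0,0,0,0],[0.2,0,0,0,0]])

```text
t: 3.57
position: [0.6169, -0.1546, 0.0986]
ee_rot: [-2.219, -2.223, 0.002]
ft_force: [-0.9, 0.2, -0.5]
finger_gap: 0.0363
finger_force: 40.1
```

```bash
python3 - <<'E'
from h import *
go(618.4,-154.6,23,0.1)
im,d=robot.read_camera('side'); save('side1',im[60:330,180:480])
E
```

```text
t 3.57 pos [ 616.9 -154.6   98.6] yaw 0.11 gap 0.0363 tilt -1.0000 j7 -0.15 F [-0.9  0.2 -0.5]
-> row [ 0.   1.6 75.6] turn 0.0
```

View pics/side1.png

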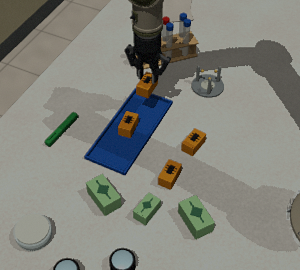

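The held amber block hangs above the right end of the tray, at crop pixel (147,85), and looks level. I'll lower it slowly.

Call:
send_rows(commands=[[0.2,0,1,25,0],[0.2,0,1,48,0],[0.2,0,1,62,0],[0.2,0,1,69,0],[0.2,0,1,72,0],[0.2,0,1,74,0],[0.2,0,1,75.5,0],[0.2,0,1,75.5,0]])

```text
t: 4.28
position: [0.6193, -0.1544, 0.0236]
ee_rot: [2.219, 2.223, 0.001]
ft_force: [-0.3, 0.7, -0.9]
finger_gap: 0.0364
finger_force: 40.2
```

Call:
send_rows(commands=[[0.2,0,0,0.5,0],[0.2,0,0,1,0],[0.2,0,0,1,0]])

```text
t: 4.53
position: [0.6193, -0.1544, 0.0223]
ee_rot: [2.219, 2.223, 0.0]
ft_force: [0.8, -0.6, -0.7]
finger_gap: 0.036
finger_force: 40.2
```

Call:
send_rows(commands=[[0.2,0,0,1,0],[0.2,0,0,2,0],[0.2,0,0,2,0]])

```text
t: 4.78
position: [0.6194, -0.1544, 0.0219]
ee_rot: [2.218, 2.223, 0.0]
ft_force: [-4.7, 0.0, 18.0]
finger_gap: 0.0366
finger_force: 48.9
```

Contact made. I'll release with a small opening, which also swings the pads back, and retreat.

Call:
send_rows(commands=[[0.75,0,0,-1,0],[0.75,0,0,-1,0],[0.75,0,0,-1,0],[0.75,0,0,-1,0],[0.75,0,0,-15,0],[0.75,0,0,-45,0],[0.75,0,0,-80,0],[0.75,0,0,-90,0]])

```text
t: 5.45
position: [0.621, -0.1544, 0.114]
ee_rot: [2.216, 2.221, 0.004]
ft_force: [0.2, 0.1, -0.2]
finger_gap: 0.0638
finger_force: 0.0
```

```bash
python3 - <<'E'
from h import *
go(441.6,62.3,110,0.4)
E
```

```text
t 5.45 pos [ 621.  -154.4  114. ] yaw 0.13 gap 0.0638 tilt -1.0000 j7 -0.14 F [ 0.2  0.1 -0.2]
-> row [ 217.  -178.9    3. ] turn -0.3
```

Call:
send_rows(commands=[[1,30,-25,2,0],[1,62,-51,2,0],[1,94,-77,2,0],[1,126,-103,2,0],[1,158,-130,2,0],[1,185,-152,2,0],[1,205,-168,2,0],[1,217,-178,2,0]])

```text
t: 6.12
position: [0.4385, 0.0646, 0.108]
ee_rot: [-2.215, -2.227, 0.0]
ft_force: [-0.1, -0.6, 0.2]
finger_gap: 0.0856
finger_force: 0.0
```

Call:
send_rows(commands=[[1,0,0,20,0],[1,0,0,50,0]])

```text
t: 6.28
position: [0.4417, 0.0636, 0.0594]
ee_rot: [2.216, 2.224, 0.007]
ft_force: [1.1, 0.5, -0.3]
finger_gap: 0.0855
finger_force: 0.0
```

```bash
python3 - <<'E'
from h import *
go(441.6,62.3,21,0.4)
E
```

```text
t 6.28 pos [441.7  63.6  59.4] yaw 0.22 gap 0.0855 tilt -1.0000 j7 -0.67 F [ 1.1  0.5 -0.3]
-> row [-1.4 -0.3 38.4] turn -0.2
```

Call:
send_rows(commands=[[1,-1,0,18,0],[1,-1,0,31,0],[1,-1,0,38,0],[1,-1,0,38,0],[0.2,-1,0,38,0],[0.2,-1,0,38,0],[0.2,-1,0,38,0],[0.2,-1,0,38,0]])

```text
t: 6.95
position: [0.4412, 0.0613, 0.0208]
ee_rot: [2.219, 2.223, 0.002]
ft_force: [-2.9, -1.0, 21.4]
finger_gap: 0.039
finger_force: 21.4
```

Call:
send_rows(commands=[[0.2,0,0,0,0],[0.2,0,0,0,0],[0.2,0,0,0,0],[0.2,0,0,0,0]])

```text
t: 7.28
position: [0.4411, 0.0613, 0.021]
ee_rot: [2.219, 2.223, 0.002]
ft_force: [-0.4, -0.3, 10.7]
finger_gap: 0.0373
finger_force: 38.9
```

```bash
python3 - <<'E'
from h import *
go(618.4,61.4,100,0.1)
E
```

```text
t 7.28 pos [441.1  61.3  21. ] yaw 0.11 gap 0.0373 tilt -1.0000 j7 -0.71 F [-0.4 -0.3 10.7]
-> row [ -0.2 177.4 -78.6] turn 0.0
```

Call:
send_rows(commands=[[0.2,0,0,-25,0],[0.2,0,0,-55,0],[0.2,0,40,-75,0],[0.2,0,80,-78,0],[0.2,0,120,-78,0],[0.2,0,150,-78,0],[0.2,0,169,-78,0],[0.2,0,177,-78,0]])

```text
t: 7.95
position: [0.6207, 0.0611, 0.0984]
ee_rot: [2.22, 2.221, 0.004]
ft_force: [0.3, -0.4, -1.3]
finger_gap: 0.0372
finger_force: 40.4
```

Call:
send_rows(commands=[[0.2,0,0,10,0],[0.2,0,0,35,0],[0.2,0,0,55,0],[0.2,0,0,66,0],[0.2,0,0,71,0],[0.2,0,0,74,0],[0.2,0,0,74,0]])

```text
t: 8.53
position: [0.6171, 0.0619, 0.0239]
ee_rot: [-2.218, -2.224, 0.001]
ft_force: [0.1, -1.2, -1.2]
finger_gap: 0.0375
finger_force: 40.4
```

Call:
send_rows(commands=[[0.2,0,0,1,0],[0.2,0,0,2,0],[0.2,0,0,2,0]])

```text
t: 8.78
position: [0.618, 0.0617, 0.0226]
ee_rot: [2.219, 2.223, 0.001]
ft_force: [-0.1, -0.9, -2.1]
finger_gap: 0.0371
finger_force: 40.4
```

Call:
send_rows(commands=[[0.2,0,0,0.7,0],[0.2,0,0,1.4,0],[0.2,0,0,1.4,0]])

```text
t: 9.03
position: [0.6179, 0.0616, 0.0212]
ee_rot: [2.219, 2.223, 0.001]
ft_force: [-0.9, -0.2, 4.4]
finger_gap: 0.0371
finger_force: 41.7
```

Call:
send_rows(commands=[[0.75,0,0,-0.5,0],[0.75,0,0,-0.5,0],[0.75,0,0,-0.5,0],[0.75,0,0,-0.5,0],[0.75,0,0,-15,0],[0.75,0,0,-45,0],[0.75,0,0,-80,0],[0.75,0,0,-100,0]])

```text
t: 9.7
position: [0.6184, 0.062, 0.1233]
ee_rot: [2.218, 2.223, 0.003]
ft_force: [0.6, 0.1, 0.9]
finger_gap: 0.0643
finger_force: 0.0
```

```bash
python3 - <<'E'
from h import *
go(433,347.5,125,0)
E
```

```text
t 9.70 pos [618.4  62.  123.3] yaw 0.13 gap 0.0643 tilt -1.0000 j7 -0.49 F [0.6 0.1 0.9]
-> row [ 285.9 -184.7   -1.9] turn 0.1
```

Call:
send_rows(commands=[[1,30,-20,0,0],[1,65,-42,0,0],[1,100,-65,0,0],[1,135,-87,0,0],[1,170,-110,0,0],[1,205,-132,0,0],[1,235,-152,0,0],[1,255,-165,0,0]])

```text
t: 10.37
position: [0.4494, 0.32, 0.1208]
ee_rot: [-2.214, -2.227, -0.001]
ft_force: [0.3, 0.2, 0.9]
finger_gap: 0.0855
finger_force: 0.0
```

Call:
send_rows(commands=[[1,20,-12,0,0],[1,31,-20,0,0],[1,31,-20,20,0],[1,31,-20,40,0],[1,31,-20,40,0]])

```text
t: 10.78
position: [0.4305, 0.3466, 0.078]
ee_rot: [-2.217, -2.225, 0.006]
ft_force: [-0.0, -0.4, 0.6]
finger_gap: 0.0857
finger_force: 0.0
```

```bash
python3 - <<'E'
from h import *
go(433,347.7,24,0)
im,d=robot.read_camera('top'); save('top2',cv2.resize(im[130:300,120:480],None,fx=2,fy=2)); W=cloud('top',d)
hsv=cv2.cvtColor(im,cv2.COLOR_RGB2HSV)
m=((hsv[...,0]<25)&(hsv[...,1]>120)&(W[...,2]>.028)&(W[...,2]<.045)&(W[...,1]>-.24)&(W[...,1]<.15)).astype(np.uint8)
n,L,s,_=cv2.connectedComponentsWithStats(m)
for i in range(1,n):
    if s[i,4]>100:
        q=W[L==i]; r=cv2.minAreaRect((q[:,:2]*1000).astype(np.float32)); print(np.round(r[0],1),np.round(r[1],1),round(r[2],1),np.median(q[:,2]).round(4),q[:,2].std().round(4))
E
```

```text
t 10.78 pos [430.5 346.6  78. ] yaw 0.20 gap 0.0857 tilt -1.0000 j7 -1.10 F [-0.  -0.4  0.6]
-> row [ 1.2  2.7 54. ] turn 0.2
[626.3 -48.3] [39.8 69. ] 7.3 0.0356 0.0024
[616.4  62.8] [37.8 67.9] 0.4 0.0355 0.0022
[ 618.3 -151.8] [39.2 70.7] 2.9 0.0353 0.0025
[427.7 -71.4] [69.3 38.4] 80.8 0.0355 0.0024
```

View pics/top2.png

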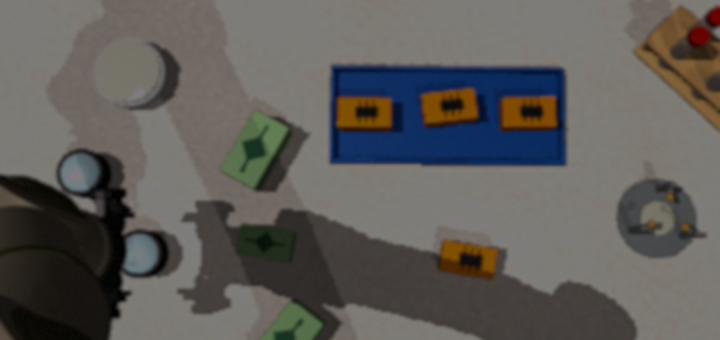

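All three ambers lie flat in the tray, at crop pixels (365,112), (450,106) and (528,112), and the spare and green blocks haven't moved. The gripper is over the right-hand lens at (142,253), offset in the image only by parallax. Now to grip the lens.

Call:
send_rows(commands=[[1,1,1,20,0],[1,1,2,38,0],[1,1,2,49,0],[1,1,2,54,0],[1,1,2,54,0],[1,1,2,54,0],[0.5,1,2,54,0],[0.5,1,2,54,0]])

```text
t: 11.5
position: [0.4344, 0.3486, 0.0275]
ee_rot: [2.219, 2.224, 0.002]
ft_force: [0.2, 0.5, -0.1]
finger_gap: 0.0637
finger_force: 0.0
```

Call:
send_rows(commands=[[0.5,0,0,0,0],[0.5,0,0,0,0],[0.5,0,0,0,0],[0.5,0,0,0,0]], newtons=50)

```text
t: 11.83
position: [0.4341, 0.3483, 0.0267]
ee_rot: [-2.219, -2.224, -0.0]
ft_force: [0.1, 0.5, 0.5]
finger_gap: 0.0425
finger_force: 0.0
```

```bash
python3 - <<'E'
from h import *
go(484.2,-320.7,150,0)
E
```

```text
t 11.83 pos [434.1 348.3  26.7] yaw 0.12 gap 0.0425 tilt -1.0000 j7 -1.14 F [0.1 0.5 0.5]
-> row [-669.1   48.7 -123.4] turn 0.1
```

```bash
python3 - <<'E'
from h import *
im,d=robot.read_camera('side'); save('side3',cv2.resize(im[240:400,150:400],None,fx=3,fy=3))
print(robot.observe()['finger_gap'],robot.observe()['finger_force'])
E
```

```text
0.042470287328849776 0.0
```

View pics/side3.png

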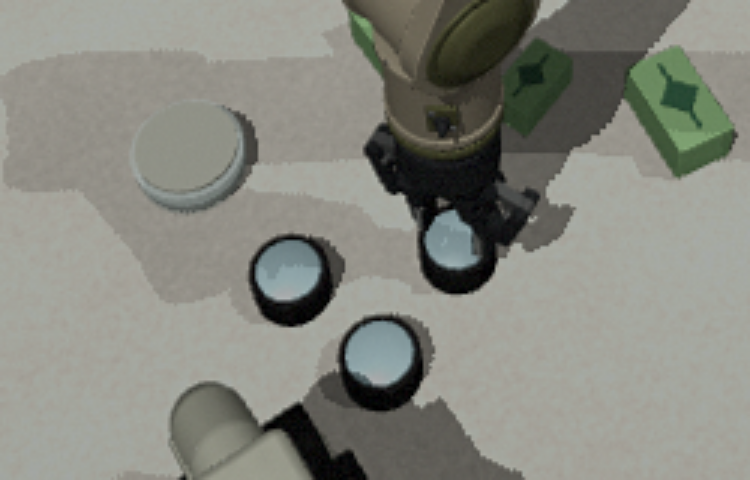

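The side view shows the target lens at crop pixel (457,250). The fingers are towards its far edge rather than straddling it, so the lens may have slipped out or moved. I'll measure its position before opening.

```bash
python3 - <<'E'
from h import *
im,d=robot.read_camera('side'); W=cloud('side',d)
for nm,cx,cy in [('target',430,360),('n1',436,456),('n2',535,430)]:
    m=(abs(W[...,0]*1000-cx)<55)&(abs(W[...,1]*1000-cy)<50)&(W[...,2]>.03)&(W[...,2]<.045)
    q=W[m][:,:2]*1000; c,r=cv2.minEnclosingCircle(q.astype(np.float32)); print(nm,m.sum(),np.round(c,1),round(r,1),'rng',q.min(0).round(),q.max(0).round())
    L=(abs(W[...,0]*1000-cx)<55)&(abs(W[...,1]*1000-cy)<50)&(W[...,2]>.003)&(W[...,2]<.03)
    q=W[L][:,:2]*1000; print('  low y max',np.sort(q[:,1])[-5:].round(1), 'x min',np.sort(q[:,0])[:5].round(1))
for r in robot.recognise('side','lens_c'): p=w('side',r['at']);print(round(r['conf'],2),p.round(3))
E
```

```text
target 370 [433.2 350.7] 31.1 rng [402. 326.] [462. 381.]
  low y max [405.6 406.3 406.4 406.5 409.9] x min [378.1 378.1 381.2 382.3 382.3]
n1 598 [439.5 456.9] 31.8 rng [410. 425.] [471. 487.]
  low y max [498.7 500.5 502.4 504.4 504.9] x min [381.  381.6 382.3 382.3 385.3]
n2 535 [536.7 430.7] 31.8 rng [506. 400.] [568. 462.]
  low y max [473.4 476.9 478.  478.2 479.6] x min [480.3 480.3 484.3 484.8 485.3]
0.93 [0.431 0.362 0.035]
0.87 [0.436 0.463 0.036]
0.65 [0.531 0.429 0.037]
```

```bash
python3 - <<'E'
from h import *
im,d=robot.read_camera('side'); W=cloud('side',d)*1000
for v in range(300,340,3):
    print(v,' '.join('%d/%d/%d'%tuple(W[v,u]) if np.isfinite(W[v,u,0]) else '-' for u in range(286,322,3)))
E
```

```text
300 445/383/171 435/387/185 430/384/186 422/384/191 417/380/189 411/380/193 408/373/185 403/369/183 399/363/176 397/355/164 395/344/149 428/269/0
303 460/365/117 452/365/122 431/384/172 424/383/177 418/381/178 413/378/176 407/375/176 403/370/171 401/360/156 397/355/152 393/349/145 387/346/146
306 464/361/92 452/366/110 456/348/76 456/337/58 433/359/115 421/366/137 415/363/137 410/359/134 402/359/142 396/357/143 391/352/139 384/351/143
309 491/326/-4 458/359/79 454/352/71 455/339/48 453/330/34 447/326/33 413/367/131 409/360/123 408/350/107 406/340/91 400/336/90 384/352/132
312 485/335/0 460/357/60 457/350/51 456/340/34 448/338/37 441/336/39 414/366/116 408/363/116 406/355/103 404/345/88 396/345/94 382/357/129
315 482/341/-2 460/360/50 456/353/43 451/347/36 444/346/39 438/342/38 431/339/39 411/360/94 402/361/104 399/353/92 393/351/94 381/359/118
318 478/348/-1 460/360/35 454/357/36 447/355/39 441/352/38 434/349/39 427/346/40 412/359/76 404/359/85 399/354/78 388/361/101 381/359/105
321 473/357/3 456/367/36 450/364/36 443/362/40 438/357/36 430/356/41 424/353/41 412/359/61 405/357/64 399/354/65 409/323/0 381/360/91
324 471/361/-3 455/370/27 447/370/35 440/368/38 434/364/36 427/361/37 420/359/40 415/356/38 406/357/50 399/356/53 406/329/-1 399/326/-1
327 466/369/-1 460/366/0 443/377/37 437/374/35 430/371/37 424/368/37 418/365/36 411/362/37 406/358/36 402/350/24 403/335/-3 396/332/-3
330 463/374/-3 456/372/-2 444/377/20 433/381/37 428/376/32 421/374/35 415/370/34 408/368/37 405/361/26 402/352/12 399/343/-2 392/340/-1
333 459/382/-1 453/378/-2 444/378/5 435/378/14 425/380/27 419/377/28 414/373/25 409/368/21 405/360/8 402/352/-4 395/350/0 389/346/-2
336 455/388/-1 449/385/-1 441/384/3 436/379/-1 428/378/5 420/378/12 415/372/6 409/368/3 403/364/1 398/360/0 392/356/-2 384/355/2
339 452/394/-2 444/393/1 439/387/-4 432/386/1 426/382/-2 419/380/1 413/376/0 406/374/1 400/370/0 394/367/0 387/365/2 382/360/0
```

Call:
send_rows(commands=[[0.5,0,0,-20,0],[0.5,0,0,-45,0],[0.5,0,0,-60,0],[0.5,0,0,-60,0],[0.5,0,0,-60,0]])

```text
t: 12.45
position: [0.4344, 0.3485, 0.0872]
ee_rot: [2.219, 2.224, 0.003]
ft_force: [-0.2, -0.7, -0.5]
finger_gap: 0.0429
finger_force: 0.0
```

```bash
python3 - <<'E'
from h import *
im,d=robot.read_camera('side'); W=cloud('side',d)*1000
go(433,348,24,0)
print(robot.observe()['finger_gap'])
m=(W[...,2]>46)&(W[...,2]<130)&(abs(W[...,0]-433)<60)&(abs(W[...,1]-348)<45)
q=W[m]; q=q[q[:,2].argsort()]; print(q[:40:2].round().astype(int).tolist())
save('side4',cv2.resize(im[240:350,240:390],None,fx=5,fy=5))
L=(W[...,2]>33)&(W[...,2]<44)&(abs(W[...,0]-433)<45)&(abs(W[...,1]-352)<45); print(cv2.minEnclosingCircle(W[L][:,:2].astype(np.float32)))
E
```

```text
t 12.50 pos [434.  348.1  86.4] yaw 0.11 gap 0.0426 tilt -1.0000 j7 -1.10 F [0.3 0.2 0.1]
-> row [-0.1 -1.1 62.4] turn 0.1
0.04257099136156189
[[457, 351, 99], [407, 353, 100], [456, 342, 104], [460, 358, 105], [456, 351, 106], [467, 354, 106], [463, 358, 107], [456, 341, 108], [456, 356, 108], [407, 359, 109], [408, 360, 109], [456, 351, 110], [405, 356, 111], [403, 355, 111], [400, 346, 112], [457, 350, 112], [466, 355, 113], [406, 359, 114], [457, 340, 115], [461, 360, 115]]
((433.0139465332031, 350.3213195800781), 31.36727523803711)
```

View pics/side4.png

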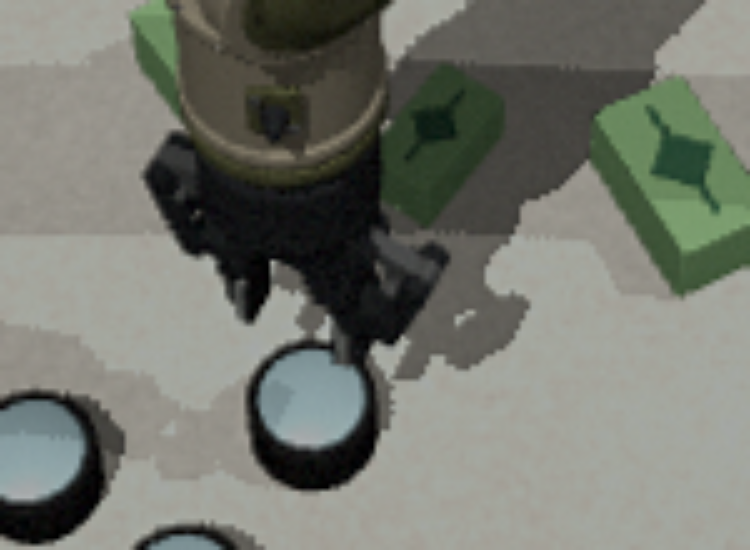

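The fingertips, at crop (350,355) and (248,318), sit well above the lens and higher than the stated tool geometry gives. I'll check that by projecting them into the picture.

```bash
python3 - <<'E'
from h import *
for z in (75,87,99): print(z,[((px('side',np.array([x,348.,z])/1000)-[240,240])*5).round() .tolist() for x in (455,413)])
o=robot.observe(); print(o['position'],o['joint_positions'].round(3))
E
```

```text
75 [[264.0, 333.0], [345.0, 371.0]]
87 [[263.0, 320.0], [345.0, 358.0]]
99 [[262.0, 307.0], [344.0, 345.0]]
[0.43404759 0.34811991 0.08641341] [-0.592  0.599 -0.268  2.086  0.32   0.495 -1.098]
```

Projection and depth agree: the fingertips are about 12 mm behind the reported TCP at this opening, so the gripper closed just above the rim. I'll open up and go lower in stages, watching the force.

Call:
send_rows(commands=[[1,0,-1,0,0],[1,0,-1,0,0],[1,0,-1,10,0],[1,0,-1,30,0],[1,0,-1,50,0],[1,0,-1,62,0],[1,0,-1,68,0],[1,0,-1,68,0]])

```text
t: 13.17
position: [0.432, 0.3477, 0.0165]
ee_rot: [-2.218, -2.224, 0.005]
ft_force: [-0.4, -0.6, 0.1]
finger_gap: 0.0853
finger_force: 0.0
```

Call:
send_rows(commands=[[1,0,0,2,0],[1,0,0,4,0],[1,0,0,4,0],[1,0,0,4,0]])

```text
t: 13.5
position: [0.4332, 0.3485, 0.0151]
ee_rot: [2.219, 2.224, 0.001]
ft_force: [0.4, 0.1, -0.4]
finger_gap: 0.0854
finger_force: 0.0
```

```bash
python3 - <<'E'
from h import *
im,d=robot.read_camera('side'); W=cloud('side',d)*1000
go(433,348,14,0)
m=(W[...,2]>6)&(W[...,2]<130)&(np.hypot(W[...,0]-433,W[...,1]-350)>36)&(abs(W[...,0]-433)<64)&(abs(W[...,1]-348)<20)
q=W[m]; q=q[q[:,2].argsort()]; print(q[:40:2].round().astype(int).tolist())
E
```

```text
t 13.55 pos [433.3 348.5  15.1] yaw 0.12 gap 0.0850 tilt -1.0000 j7 -1.15 F [-0.7  0.4  0.1]
-> row [-0.5 -0.3  1.1] turn 0.1
[[477, 355, 38], [384, 355, 40], [476, 347, 43], [385, 355, 44], [477, 345, 45], [476, 351, 45], [382, 355, 46], [475, 357, 47], [477, 358, 47], [476, 341, 48], [476, 356, 49], [386, 358, 49], [476, 351, 50], [384, 361, 51], [479, 359, 51], [481, 360, 52], [489, 356, 54], [384, 355, 55], [377, 355, 56], [476, 360, 56]]
```

Call:
send_rows(commands=[[1,0,0,3,0],[1,0,0,6,0],[1,0,0,6,0]])

```text
t: 13.8
position: [0.4329, 0.3482, 0.0082]
ee_rot: [2.219, 2.224, -0.001]
ft_force: [0.1, -0.3, -0.7]
finger_gap: 0.0859
finger_force: 0.0
```

Call:
send_rows(commands=[[1,0,0,2,0],[1,0,0,4,0],[1,0,0,4,0]])

```text
t: 14.05
position: [0.4329, 0.3482, 0.0041]
ee_rot: [-2.219, -2.224, 0.001]
ft_force: [0.3, 0.5, 0.7]
finger_gap: 0.0854
finger_force: 0.0
```

```bash
python3 - <<'E'
from h import *
im,d=robot.read_camera('side'); W=cloud('side',d)*1000
go(433,348,14,0)
m=(W[...,2]>9)&(W[...,2]<130)&(np.hypot(W[...,0]-433,W[...,1]-350)>36)&(abs(W[...,0]-433)<64)&(abs(W[...,1]-348)<20)
q=W[m]; q=q[q[:,2].argsort()]; print(q[:30:2].round().astype(int).tolist())
E
```

```text
t 14.10 pos [432.9 348.2   4.3] yaw 0.13 gap 0.0857 tilt -1.0000 j7 -1.16 F [ 0.6 -0.2 -0.4]
-> row [-0.2  0.1 -9.7] turn 0.1
[[477, 343, 27], [476, 339, 30], [386, 357, 32], [476, 343, 32], [476, 358, 33], [475, 355, 33], [476, 353, 35], [480, 359, 36], [388, 358, 37], [475, 344, 39], [377, 354, 40], [476, 348, 40], [384, 356, 41], [478, 358, 41], [382, 355, 42]]
```

Call:
send_rows(commands=[[0.5,0,0,0,0],[0.5,0,0,0,0],[0.5,0,0,0,0],[0.5,0,0,0,0],[0.5,0,0,0,0],[0.5,0,0,0,0]], newtons=50)

```text
t: 14.6
position: [0.433, 0.3483, 0.005]
ee_rot: [2.219, 2.224, 0.0]
ft_force: [-0.7, -0.8, 5.1]
finger_gap: 0.0602
finger_force: 52.8
```

Call:
send_rows(commands=[[0.5,0,0,-15,0],[0.5,0,0,-40,0],[0.5,0,0,-75,0],[0.5,0,0,-105,0],[0.5,-10,1,-120,0],[0.5,-35,3,-120,0],[0.5,-70,5,-120,0],[0.5,-108,8,-120,0]])

```text
t: 15.27
position: [0.441, 0.2404, 0.125]
ee_rot: [-2.216, -2.226, -0.002]
ft_force: [1.6, -0.6, -1.8]
finger_gap: 0.0605
finger_force: 55.3
```

Call:
send_rows(commands=[[0.5,-38,3,0,0],[0.5,-76,6,0,0],[0.5,-114,9,0,0],[0.5,-152,12,0,0],[0.5,-190,15,0,0],[0.5,-228,18,0,0],[0.5,-266,21,0,0],[0.5,-304,24,0,0]])

```text
t: 15.93
position: [0.4655, -0.0655, 0.1246]
ee_rot: [-2.219, -2.224, 0.0]
ft_force: [0.8, -0.1, -1.9]
finger_gap: 0.0599
finger_force: 55.3
```

```bash
python3 - <<'E'
from h import *
go(484.2,-320.7,125,0)
E
```

```text
t 15.93 pos [465.5 -65.5 124.6] yaw 0.13 gap 0.0599 tilt -1.0000 j7 -0.36 F [ 0.8 -0.1 -1.9]
-> row [-255.2   18.1   -0.4] turn 0.1
```

Call:
send_rows(commands=[[0.5,-38,3,0,0],[0.5,-76,6,0,0],[0.5,-114,9,0,0],[0.5,-152,11,0,0],[0.5,-190,14,0,0],[0.5,-222,16,0,0],[0.5,-244,18,0,0],[0.5,-254,18,0,0]])

```text
t: 16.6
position: [0.4837, -0.3217, 0.1242]
ee_rot: [2.224, 2.218, -0.002]
ft_force: [0.2, -0.9, -1.8]
finger_gap: 0.0601
finger_force: 55.3
```

Call:
send_rows(commands=[[0.5,0,0,0,0],[0.5,0,0,0,0]])

```text
t: 16.77
position: [0.484, -0.3168, 0.1243]
ee_rot: [-2.219, -2.223, -0.0]
ft_force: [-0.6, 1.6, -2.1]
finger_gap: 0.0601
finger_force: 55.3
```

```bash
python3 - <<'E'
from h import *
go(484,-320.3,125,0)
for c in ('top','side'):
    f=np.load(c+'0.npz'); W=cloud(c,f['d'])*1000
    near=np.hypot(W[...,0]-484,W[...,1]+321)<60
    for zl,zh in ((57,61.5),(61.5,75)):
        n,L,s,_=cv2.connectedComponentsWithStats((near&(W[...,2]>zl)&(W[...,2]<zh)).astype(np.uint8))
        print(c,zl,[(int(s[i,4]),W[L==i].mean(0).round(1).tolist()) for i in range(1,n)])
    q=W[near&(W[...,2]>5)&(W[...,2]<20)]
    print(' base z',np.percentile(q[:,2],[5,50,95]).round(1),len(q)); 
    b=W[near&(W[...,2]>4)&(W[...,2]<16)][:,:2].astype(np.float32); print(' base circ',cv2.minEnclosingCircle(b))
# held lens, side camera
im,d=robot.read_camera('side'); W=cloud('side',d)*1000
m=(np.hypot(W[...,0]-484,W[...,1]+321)<50)&(W[...,2]>115)&(W[...,2]<142)
q=W[m]; print('lens side pts',len(q),'z',np.percentile(q[:,2],[1,50,99]).round(1),'y max',np.percentile(q[:,1],[90,99]).round(1))
A=np.c_[2*q[:,:2],np.ones(len(q))]
from scipy.optimize import least_squares
r=least_squares(lambda p:np.hypot(q[:,0]-p[0],q[:,1]-p[1])-31,[484,-321],loss='soft_l1'); print(r.x.round(1), np.abs(r.fun).mean())
save('side5',cv2.resize(im[70:190,320:470],None,fx=5,fy=5))
E
```

```text
t 16.77 pos [ 484.  -316.8  124.3] yaw 0.11 gap 0.0601 tilt -1.0000 j7 0.12 F [-0.6  1.6 -2.1]
-> row [-3.5 -0.1 -0.7] turn 0.1
top 57 [(6, [520.5, -322.7, 59.2]), (1, [527.0, -325.3, 61.1]), (1, [522.3, -330.9, 58.4]), (5, [507.6, -323.2, 58.9]), (7, [474.7, -298.3, 59.6]), (9, [470.6, -340.3, 59.4]), (1, [471.7, -283.3, 60.9]), (1, [471.8, -288.5, 60.1]), (1, [464.4, -283.7, 58.6]), (5, [463.3, -349.3, 59.9]), (2, [458.6, -352.3, 60.6])]
top 61.5 [(7, [521.9, -324.4, 65.4]), (11, [467.5, -285.7, 64.6]), (1, [469.6, -337.4, 62.1]), (8, [461.5, -352.6, 64.6])]
 base z [ 5.2  6.8 10.3] 668
 base circ ((483.0628967285156, -320.202880859375), 58.47027587890625)
side 57 [(4, [517.8, -318.8, 58.7]), (3, [507.3, -319.8, 59.0]), (5, [470.0, -337.5, 58.8]), (3, [461.4, -347.7, 60.4]), (7, [471.4, -289.9, 59.2]), (2, [464.0, -286.4, 60.1])]
side 61.5 [(7, [521.0, -320.0, 65.9]), (7, [461.6, -348.7, 66.4]), (1, [509.1, -315.5, 61.7]), (1, [469.5, -333.3, 63.2]), (6, [468.7, -282.4, 63.5])]
 base z [ 5.2  7.1 13.1] 345
 base circ ((484.7690734863281, -320.01727294921875), 58.81864929199219)
lens side pts 118 z [118.1 130.3 141.8] y max [-284.1 -282.1]
[ 485.3 -316.6] 1.7090999869102044
```

View pics/side5.png

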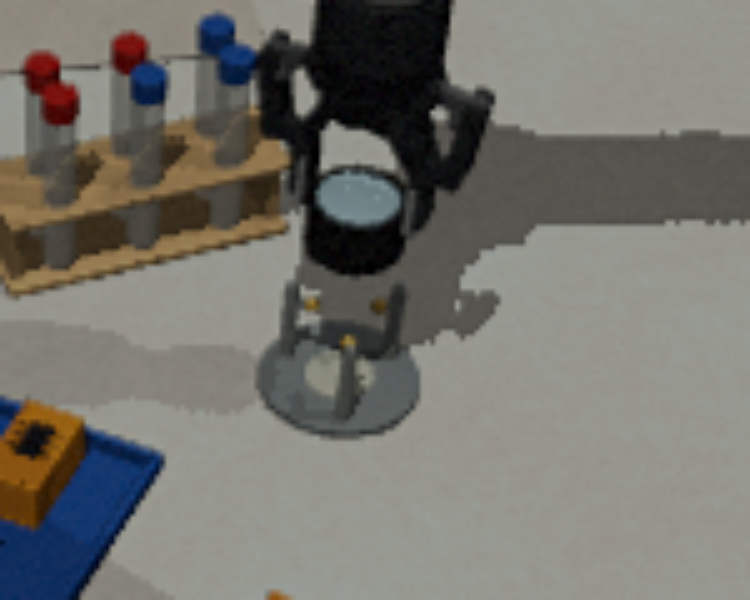

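The lens is held level, glass up, at crop (360,225) above the three posts at (290,310), (395,310) and (345,370). I'll lower it to just above the post tops and trim the position.

Call:
send_rows(commands=[[0.5,-2,0,12,0],[0.5,-2,0,28,0],[0.5,-2,0,40,0],[0.5,-2,0,47,0],[0.5,-2,0,50,0],[0.5,-2,0,50,0],[0.5,-2,0,50,0],[0.5,-2,0,50,0]])

```text
t: 17.48
position: [0.4848, -0.3196, 0.075]
ee_rot: [2.218, 2.224, 0.0]
ft_force: [-0.7, 0.3, -1.8]
finger_gap: 0.0599
finger_force: 55.3
```

```bash
python3 - <<'E'
from h import *
go(483.8,-320.4,66,0)
E
```

```text
t 17.48 pos [ 484.8 -319.6   75. ] yaw 0.13 gap 0.0599 tilt -1.0000 j7 0.07 F [-0.7  0.3 -1.8]
-> row [-0.8 -1.   9. ] turn 0.1
```

Call:
send_rows(commands=[[0.5,-0.8,-1,1,0],[0.5,-0.8,-1,3,0],[0.5,-0.8,-1,5,0],[0.5,-0.8,-1,6.5,0],[0.5,-0.8,-1,7.5,0],[0.5,-0.8,-1,7.5,0]])

```text
t: 17.98
position: [0.4833, -0.3203, 0.0668]
ee_rot: [-2.219, -2.224, 0.0]
ft_force: [0.2, 0.7, -2.0]
finger_gap: 0.06
finger_force: 55.3
```

Call:
send_rows(commands=[[0.5,0,0.3,0.7,0],[0.5,0,0.3,1.4,0],[0.5,0,0.3,1.4,0]])

```text
t: 18.23
position: [0.4838, -0.3204, 0.0656]
ee_rot: [-2.219, -2.224, 0.0]
ft_force: [-1.1, 0.1, -1.9]
finger_gap: 0.0598
finger_force: 55.3
```

Call:
send_rows(commands=[[0.5,0,0,0.5,0],[0.5,0,0,0.8,0],[0.5,0,0,0.8,0]])

```text
t: 18.48
position: [0.4839, -0.3204, 0.065]
ee_rot: [2.219, 2.224, -0.0]
ft_force: [-0.3, 0.5, -0.8]
finger_gap: 0.0602
finger_force: 55.4
```

Call:
send_rows(commands=[[0.5,0,0,0.4,0],[0.5,0,0,0.8,0],[0.5,0,0,0.8,0]])

```text
t: 18.73
position: [0.4839, -0.3205, 0.0647]
ee_rot: [2.219, 2.223, -0.0]
ft_force: [-2.5, 0.9, 7.0]
finger_gap: 0.0601
finger_force: 56.3
```

Seated, with about 7 N of bearing force. Releasing.

Call:
send_rows(commands=[[0.5,0,0,-0.5,0],[0.5,0,0,-0.5,0],[0.75,0,0,-0.5,0],[0.85,0,0,-0.5,0],[1,0,0,-0.5,0],[1,0,0,-0.5,0],[1,0,0,-0.5,0],[1,0,0,-0.5,0]], newtons=20)

```text
t: 19.4
position: [0.4838, -0.3204, 0.0645]
ee_rot: [-2.219, -2.224, 0.0]
ft_force: [-0.2, -0.2, 0.3]
finger_gap: 0.0851
finger_force: 0.0
```

Call:
send_rows(commands=[[1,0,0,-10,0],[1,0,0,-30,0],[1,0,0,-65,0],[1,0,0,-105,0],[1,40,-5,-140,0],[1,80,-10,-150,0],[1,120,-15,-150,0],[1,160,-20,-150,0]])

```text
t: 20.07
position: [0.4645, -0.1666, 0.2167]
ee_rot: [2.218, 2.22, 0.002]
ft_force: [1.3, 1.2, -0.4]
finger_gap: 0.0854
finger_force: 0.0
```

Call:
send_rows(commands=[[1,40,-10,0,0],[1,80,-20,0,0],[1,120,-30,0,0],[1,160,-30,0,0],[1,190,-30,0,0],[1,210,-30,0,0],[1,210,-30,0,0],[1,210,-30,0,0]])

```text
t: 20.73
position: [0.4338, 0.0432, 0.2151]
ee_rot: [2.215, 2.227, 0.0]
ft_force: [0.0, -0.4, -0.6]
finger_gap: 0.0855
finger_force: 0.0
```

```bash
python3 - <<'E'
from h import *
im,d=robot.read_camera('top'); W=cloud('top',d)*1000
m=(np.hypot(W[...,0]-484,W[...,1]+321)<45)&(W[...,2]>85)&(W[...,2]<110); q=W[m]
print('lens',m.sum(),cv2.minEnclosingCircle(q[:,:2].astype(np.float32)))
r=np.hypot(q[:,0]-484,q[:,1]+321); A=np.c_[q[:,:2]-[484,-321],np.ones(len(q))]
print('plane slope',np.linalg.lstsq(A,q[:,2],rcond=None)[0].round(4))
for a in range(0,360,60):
    th=np.degrees(np.arctan2(q[:,1]+321,q[:,0]-484))%360; s=(abs(th-a-30)<30)&(r>20); print(a+30,q[s,2].mean().round(1),end='; ')
go(484,-321,66,0)
save('top6',cv2.resize(im[120:300,130:530],None,fx=2,fy=2))
E
```

```text
lens 536 ((483.9690856933594, -319.78948974609375), 31.60527992248535)
plane slope [ 3.00000e-03 -2.88000e-02  9.68812e+01]
30 95.8; 90 94.9; 150 95.3; 210 95.3; 270 96.4; 330 94.8; t 20.78 pos [433.7  42.  214.9] yaw 0.18 gap 0.0853 tilt -1.0000 j7 -0.52 F [0.5 0.2 0.1]
-> row [-363.1   49.1  149. ] turn 0.2
```

View pics/top6.png

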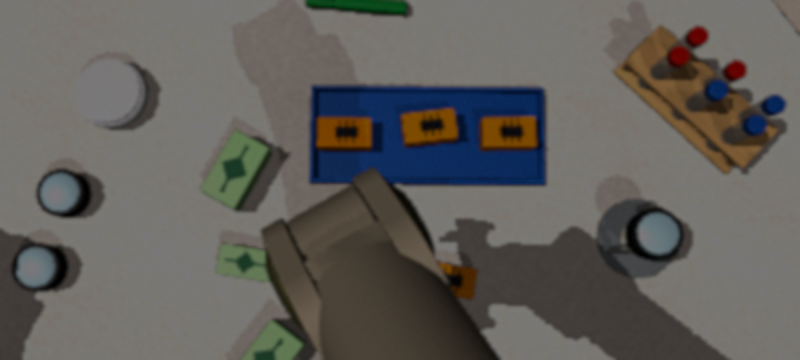

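The final view shows the lens level on its stand at crop (655,233). Its rim is at about 96 mm, which is 60 + 36 mm, and it is centred within about 1 mm. Three ambers are flat in the tray, the spare and green blocks are where they were, and the gripper is clear. Handing in.

```bash
python3 -c "
from h import *
print(robot.finish_job())"
```

```text
the job is handed in; nothing more can be done
None
```

The job is handed in at about 21 s: the tray holds three amber blocks lying flat, the lens is seated level, glass up, on its stand, the spare amber and green blocks stayed on the bench, and the gripper is empty and clear; no verdict came back.

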